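# Grinder lid held halfway to its lock

### The job

The lid of the coffee grinder is in the small drawer unit on the desk: pull the drawer open by its handle, take the lid out by its grip bar and set it down into the grinder's mouth with the bar in line with the two slots. Then twist it clockwise halfway to its lock, so that the bar points at the thin middle marks (40 degrees from the slots), never on to the lock at the second broad marks, and finish while still gripping it there: it is sprung and turns back when let go, and I want it held while I plug the grinder in. Do not push the other things on the desk about.

Things in the scene. Friction and masses are not known exactly. Their poses are not given: they have to be found in the camera images.
- cabinet: low white drawer unit fixed to the desk, one drawer with a light wood front; 210 mm deep (x), 200 mm wide (y), 83 mm high. Origin at the centre of its underside, x points from its front to its back, z up. The drawer's floor is 14 mm above the desk; its side walls reach 40 mm and its front 67 mm above that floor.
- cabinet_drawer0_handle (a point): middle of the drawer's handle, a level steel bar 11 mm thick and 100 mm long, along this frame's y, on two posts 35 mm in front of the drawer front (clear gap behind the bar 29 mm), about 21 mm below the cabinet's top. This frame's x points into the cabinet: pull along -x; z up.
- cabinet_drawer0 (a joint): how far the drawer is pulled out, m: 0 shut, 0.15 fully out; shut or up to 0.012 ajar at the start. It stays where it is left; a few newtons move it. The lid inside can be reached well from 0.12.
- lid: the grinder's black bayonet lid, about 0.12 kg, lying upright and loose in the drawer, alone, some 60 to 75 mm behind the inside of its front. Origin: centre of its underside; z up. Plug 56 mm across, 0 to 13 mm up, lower edge tapered; flange disc 80 mm across, 13 to 21 mm; grip bar on top, 21 to 55 mm, 56 mm long (lid's x), 12 mm wide (y). The same turned half round.
- lid_lug (a point): outer face of one of the lid's two lugs, at the lid's +x, 4 mm above its underside and 34 mm from its axis; the other is opposite at -x. Each lug is 10 mm wide, 5 mm tall, sticks out 6 mm from the plug, and lies straight under an end of the grip bar.
- grinder: coffee grinder fixed to the desk: upright metal cylinder 100 mm across and 150 mm high on a black foot 112 mm across; origin at the centre of its underside, z up. Black marks on its top rim, outside the lid's flange, on both sides: a broad block at the slots, a thin line 40 deg clockwise from it (halfway), a second broad block at 80 deg (lock).
- grinder_mouth (a point): centre of the grinder's round mouth, level with its top rim. Mouth 59 mm across, lip 5 mm thick, with two slots 15 mm wide at this frame's +x and -x, reaching 38 mm from the centre, for the lugs. With its bar along this x the lid goes straight down until its flange lies on the rim, its origin 13 mm below this point. It then turns only clockwise seen from above.
- grinder_ring (a joint): sprung ring under the mouth, rad: 0 at rest. The lugs meet it after about 6 deg (0.1 rad) of clockwise turn and then push it along: the lid's turn is this value plus 0.1. It resists with 0.06 Nm at first, 0.13 Nm at the halfway mark, 0.22 Nm at its stop (1.297, lid at 80 deg, the lock), and turns the lid back if it is let go.
- mug: white ceramic mug, 80 mm across, 92 mm tall, handle to its own +y; bystander standing loose on the desk, origin at the centre of its underside.
- bean_jar: amber glass jar with metal cap, 72 mm across, 120 mm tall; bystander standing loose on the desk, origin at the centre of its underside.
- pen_pot: round dark steel pot with three pens, pot 76 mm across and 100 mm tall, pens up to 150 mm; bystander standing loose on the desk, origin at the centre of its underside.
- note_pad: block of paper notes, 76 x 76 x 18 mm; bystander standing loose on the desk, origin at the centre of its underside.
- stapler: stapler, 150 mm long, 36 mm wide, 50 mm tall; bystander standing loose on the desk, origin at the centre of its underside.
- tape_dispenser: desk tape dispenser, 150 mm long, 55 mm wide, 80 mm tall; bystander standing loose on the desk, origin at the centre of its underside.
Mind the look-alikes: they are no part of the job. Leave any purple look-alike of the grinder alone.

How it is judged:
By the outcome, as a careful person would: the job done as asked, in the order asked, and still so for the second after the job is handed in, while the arm keeps its last pose, push and grip.
It also fails if it takes over 59 s, if anything falls off the work surface, if the arm or the gripper's body presses on something with over 40 N, if the wrist force passes 120 N, or if a joint passes its speed limit or range.

### The arm

A 6-joint arm with a two-finger parallel gripper is mounted at the origin on the work surface. World frame = base frame: x ahead of the robot, y to its left, z up, the work surface at z = 0. Lengths are in m, angles in rad, forces in N, time in s.
With the tool pointing down it reaches from about 0.275 to 0.85 m from the base axis. Payload 5.2 kg.
Tool frame: the origin (TCP) lies midway between the tips of the shut fingers; the grasp point (between the pads) lies 19 mm behind it (bot.grasp_offset is the distance from the TCP to the grasp point, in m); y points along the fingers, z is the direction in which the jaws open and shut, and the axes are right-handed (so a half turn about y gives the same grasp; the last joint's range is limited). The gripper opens to 85 mm and grips with 20 to 120 N. Pads are 22 mm wide; open, the fingers measure 114 mm over their backs; the gripper's body (76 mm by 85 mm) begins 54 mm behind the grasp point. The pads swing forward as they close: fully open they stand 13 mm farther back than shut.
Start: joints at [-0.203, 0.259, 1.535, -0, 1.348, -0.203], TCP at [0.55, 0, 0.231] pointing down, gripper open.
Joint ranges: [-3.14, 3.14], [-0.91, 2.08], [0.19, 2.58], [-1.22, 4.36], [0.22, 2.71], [-3.12, 3.12]. Speed limits (rad/s): [2.57, 2.57, 3.14, 3.14, 3.14, 3.14].

### API

Orientations are given as a 3x3 rotation matrix whose columns are the frame's x, y, z axes.
In Python, from rig import bot, optics gives the robot as it stands.
- The arm moves only by the shell command python3 -m inch 'ROWS' [FORCE]. ROWS is JSON, a list of rows, each a list of 7 numbers: the shift along the world's x, y, z in units of 40 mm (1.0 is 40 mm), then the turn, a rotation vector about the world's x, y, z in units of 6 degrees (1.0 is 6 degrees), then the finger opening in mm, from 0 to 85.4. A call has 1 to 10 rows; each row shifts and turns the commanded pose from where the row before left it; what a row does not reach is not made up. A row lasts 1/12 s, in which the tool goes at most 41.7 mm and 7.16 degrees, less where a joint would pass 70% of its speed; a pose out of reach is approached as far as the arm can. A call is refused whole if a number of a shift passes 1 or a number of a turn 1, either way. A call with a gripper value outside its range is refused whole. The fingers move at their own pace and stop on an object; FORCE is the grip in N (left out, the last holds). Time passes only in rows, so rows that do not move let the fingers close. It gives the time, the measured TCP pose, the force and the opening at its end, in the units of the state.
- bot.state(): the state, without advancing time (a new reading comes with each control period).
- optics.grab_frame(name): name is "scene" or "side" or "wrist"; returns the picture (400x640x3 uint8, blue, green, red); there is no depth.
- optics.calibration(name): a dict with "intrinsics" (3x3 intrinsics, pixels), "R" (3x3) and "t" (3): a world point X has camera coordinates R X + t. Camera axes: x right, y down, z forward; pixel columns grow to the right and rows downward; lengths in m; the calibration is good to about 2 mm. A picture is of the moment at which its call begins: read the wrist's pose just before it. calibration takes no time and is no camera call; for the wrist camera it gives the pose at the moment of the call.
- bot.finish_job(): hands the job in, once; it reports no verdict.
The state is a dict: "clock": time; "joint_positions": joint angles; "joint_velocities": joint speeds; "effort": joint torques, N m; "position": TCP position; "eef_rot": TCP orientation; "contact_force": force on the tool from outside, world axes, zero at the start; "ft_torque": the same for the moment, N m; "gripper_width": opening from 0.0 (shut) to 1.0 (fully open).
Only numpy, scipy, OpenCV 4.12 (cv2) and the standard library are available. Lean on these libraries where they do the work, as an engineer would, in place of code of your own. Each camera call takes 0.05 s, during which the arm holds its last target.

## Working session

There is one attempt and no reset: what is moved stays moved. The work goes in short steps, Python scripts to look and compute and a shell command to move; the robot and the scene stay as the last step left them, time stands still between calls to the robot, and variables do not carry over. Pictures are saved under pics/ and viewed, and the job is handed in when it is done.

```bash
ls; mkdir -p pics
python3 - <<'E'
from rig import bot, optics
import cv2
s=bot.state()
print(s['clock'],s['position'],s['eef_rot'],s['gripper_width'],bot.grasp_offset)
for n in ['scene','side','wrist']:
    c=optics.calibration(n); print(n,c)
    cv2.imwrite(f'pics/{n}0.png',optics.grab_frame(n))
E
```

```text
pics
0.0 [5.49475729e-01 1.29466072e-04 2.30477696e-01] [[ 1.38051656e-05 -1.79912307e-03  9.99998381e-01]
 [-9.99999940e-01  3.47363158e-04  1.44301372e-05]
 [-3.47388557e-04 -9.99998321e-01 -1.79911817e-03]] 1.0027855105544594 0.0187
scene {'intrinsics': array([[392.19264792,   0.        , 317.55215831],
       [  0.        , 392.19264792, 199.49370911],
       [  0.        ,   0.        ,   1.        ]]), 'R': array([[ 0.33049169,  0.94368638,  0.01520735],
       [ 0.73911363, -0.24876027, -0.62596276],
       [-0.58692954,  0.21811545, -0.77970466]]), 't': array([-0.20842634, -0.35220204,  1.63261525])}
side {'intrinsics': array([[374.14417642,   0.        , 318.521586  ],
       [  0.        , 374.14417642, 197.2754286 ],
       [  0.        ,   0.        ,   1.        ]]), 'R': array([[ 0.74864083, -0.66297398, -0.00155108],
       [-0.38940156, -0.43782259, -0.81035659],
       [ 0.53656624,  0.60727002, -0.58593497]]), 't': array([-0.43234194,  0.31182323,  0.97779241])}
wrist {'intrinsics': array([[288.72280249,   0.        , 316.36420248],
       [  0.        , 288.72280249, 202.46838434],
       [  0.        ,   0.        ,   1.        ]]), 'R': array([[ 9.99999029e-01, -9.89417730e-04, -9.81148024e-04],
       [-6.86902446e-04, -9.62668470e-01,  2.70682370e-01],
       [-1.21233820e-03, -2.70681434e-01, -9.62668215e-01]]), 't': array([-0.54989514, -0.03573692,  0.37879017])}
```

View pics/scene0.png

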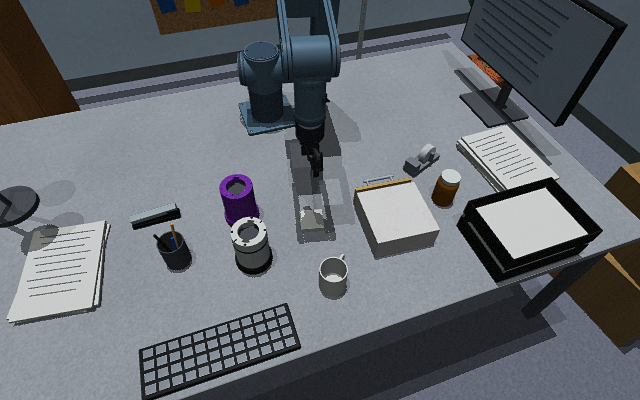

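View pics/side0.png

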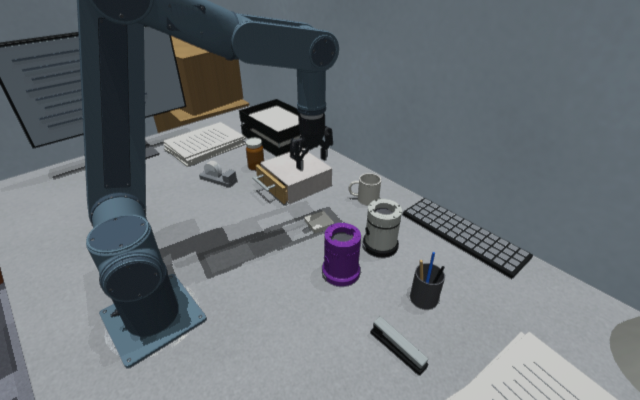

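View pics/wrist0.png

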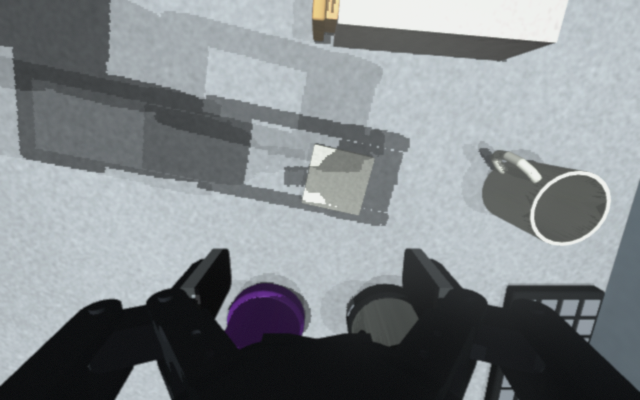

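The three views show these candidates.
- **Grinder:** the metal cylinder is at scene (251,245) and side (383,228). The purple look-alike, at scene (238,200), is to be left alone.
- **Cabinet:** the white box with the wood edge is at scene (396,215). Its handle is at (378,180). The paper trays at (530,225) are not it.
- **Bystanders:** mug (334,275), jar (447,188), tape (422,160), pot (175,250) and stapler (155,215).

Next I'll take close crops.

Run:
```python
import cv2, numpy as np
a=cv2.imread('pics/scene0.png'); b=cv2.imread('pics/side0.png')
f=lambda im,x,y,w,h,s: cv2.resize(im[y:y+h,x:x+w],None,fx=s,fy=s,interpolation=cv2.INTER_CUBIC)
cv2.imwrite('pics/c1.png',np.hstack([f(a,345,165,100,100,4),f(a,205,170,100,100,4)]))
cv2.imwrite('pics/c2.png',np.hstack([f(b,240,135,100,75,4),f(b,350,190,60,75,4)]))
```

```text
(no output)
```

View pics/c1.png

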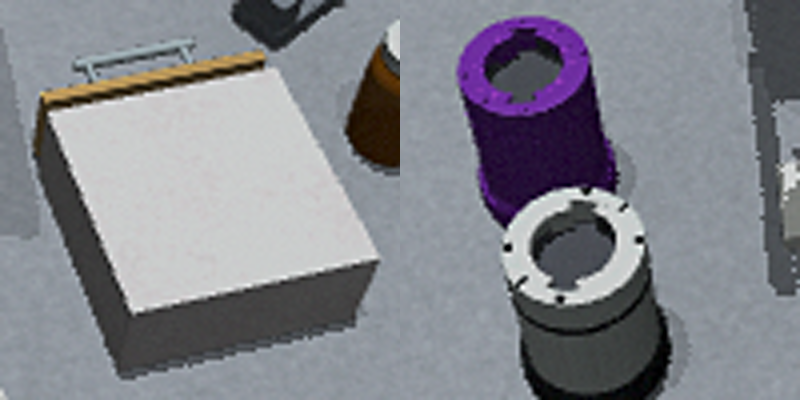

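View pics/c2.png

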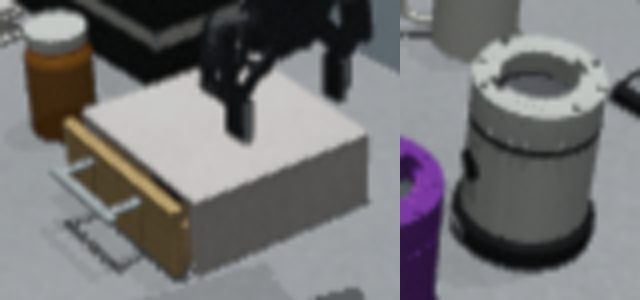

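```bash
cat > h.py <<'E'
import numpy as np
from rig import bot, optics
def ray(n,uv,z,c=None):
    c=c or optics.calibration(n); R,t,K=c['R'],np.array(c['t']),c['intrinsics']
    o=-R.T@t; d=R.T@np.linalg.inv(K)@np.array([*uv,1.]); return o+d*(z-o[2])/d[2]
def proj(n,X,c=None):
    c=c or optics.calibration(n); p=c['intrinsics']@(c['R']@np.array(X)+c['t']); return p[:2]/p[2]
E
python3 - <<'E'
from h import *
A=lambda x,y:(345+(x-1.5)/4,165+(y-1.5)/4)
G=lambda x,y:(205+(x-401.5)/4,170+(y-1.5)/4)
for n,p in dict(fl=(47,113),fr=(272,72),br=(380,261),bl=(134,313)).items(): print(n,ray('scene',A(*p),.083).round(4))
for p in [(76,64),(193,43)]: print('h',ray('scene',A(*p),.062).round(4))
for p in [(587,190),(560,298),(624,207),(520,287),(639,240),(508,246)]: print('g',ray('scene',G(*p),.15).round(4))
S=lambda x,y:(240+(x-1.5)/4,135+(y-1.5)/4)
for p in [(53,172),(136,217)]: print('h side',ray('side',S(*p),.062).round(4))
for p in [(190,204),(368,138),(83,110)]: print('c side',ray('side',S(*p),.083).round(4))
E
```

```text
fl [0.5694 0.153  0.083 ]
fr [0.5881 0.3471 0.083 ]
br [0.7833 0.3348 0.083 ]
bl [0.7657 0.1394 0.083 ]
h [0.5119 0.206  0.062 ]
h [0.5217 0.3111 0.062 ]
g [ 0.6063 -0.1937  0.15  ]
g [ 0.6889 -0.2318  0.15  ]
g [ 0.6292 -0.1724  0.15  ]
g [ 0.6715 -0.2555  0.15  ]
g [ 0.66   -0.1695  0.15  ]
g [ 0.6358 -0.2565  0.15  ]
h side [0.5184 0.3049 0.062 ]
h side [0.5327 0.1926 0.062 ]
c side [0.5635 0.1515 0.083 ]
c side [0.7572 0.128  0.083 ]
c side [0.5856 0.3502 0.083 ]
```

```bash
python3 -m inch '[[-0.1,0.9,-0.1,0,0,-0.1,60],[-0.1,0.9,-0.1,0,0,-0.1,40],[-0.1,0.9,-0.1,0,0,-0.1,30],[-0.1,0.9,-0.1,0,0,-0.1,27],[-0.1,0.9,-0.1,0,0,-0.1,27],[-0.1,0.9,-0.1,0,0,-0.1,27],[-0.1,0.9,-0.1,0,0,-0.2,27],[0,0,0,0,0,0,27],[0,0,0,0,0,0,27]]' 25
python3 - <<'E'
from h import *
import cv2
s=bot.state(); print(s['position'],s['gripper_width'],s['contact_force'],s['clock'])
c=optics.calibration('wrist'); im=optics.grab_frame('wrist')
import pickle; pickle.dump(c,open('w1.pkl','wb'))
cv2.imwrite('pics/w1.png',im)
print(proj('wrist',(.52,.258,.062),c))
E
```

```text
clock: 0.9
position: [0.521, 0.2538, 0.2025]
eef_rot: [[-0.08, -0.001, 0.997], [-0.997, -0.0, -0.08], [0.001, -1.0, -0.001]]
contact_force: [-0.1, -1.1, -0.5]
gripper_width: 0.315
[0.52095754 0.25378655 0.20253702] 0.31518191417952346 [-0.08044138 -1.11088654 -0.45411802] 0.9
[314.49296008 186.67704654]
```

View pics/w1.png

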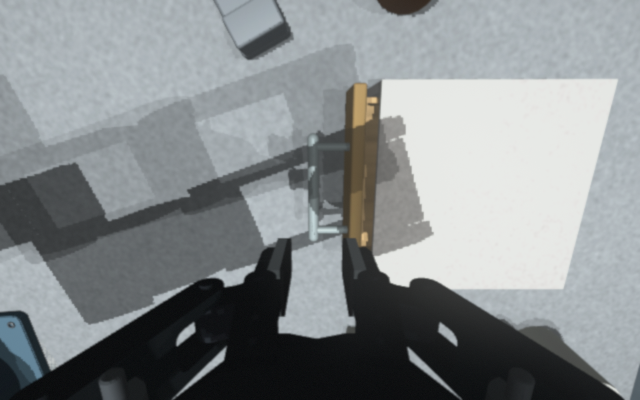

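The wrist view shows the handle bar as a vertical strip from (313,137) to (313,238). The wood front is at x≈347-365, with a small ajar gap in front of the white top.

Run:
```python
from h import *
import pickle; c=pickle.load(open('w1.pkl','rb'))
for p in [(313,137),(313,238),(313,187)]: print(ray('wrist',p,.062,c).round(4))
for p in [(383,80),(616,79),(565,289)]: print('top',ray('wrist',p,.083,c).round(4))
for p in [(350,84),(347,236),(367,84)]: print('front',ray('wrist',p,.081,c).round(4))
```

```text
[0.5226 0.3067 0.062 ]
[0.5139 0.2028 0.062 ]
[0.5185 0.2578 0.062 ]
top [0.5858 0.3499 0.083 ]
top [0.7815 0.3348 0.083 ]
top [0.7693 0.1342 0.083 ]
front [0.5581 0.3492 0.081 ]
front [0.5483 0.2101 0.081 ]
front [0.5725 0.348  0.081 ]
```

```bash
python3 -m inch '[[-0.07,0.05,-0.8,0,0,0,27],[0,0,-0.8,0,0,0,27],[0,0,-0.8,0,0,0,27],[0,0,-0.8,0,0,0,27],[0,0,-0.8,0,0,0,27],[0,0,0,0,0,0,27],[0,0,0,0,0,0,0],[0,0,0,0,0,0,0],[0,0,0,0,0,0,0],[0,0,0,0,0,0,0]]' 30
python3 - <<'E'
from h import *
import cv2
cv2.imwrite('pics/s2.png',optics.grab_frame('side'))
E
```

```text
clock: 1.78
position: [0.519, 0.2523, 0.0429]
eef_rot: [[-0.084, -0.001, 0.996], [-0.996, -0.002, -0.084], [0.002, -1.0, -0.001]]
contact_force: [1.4, -6.3, -4.7]
gripper_width: 0.11
```

View pics/s2.png

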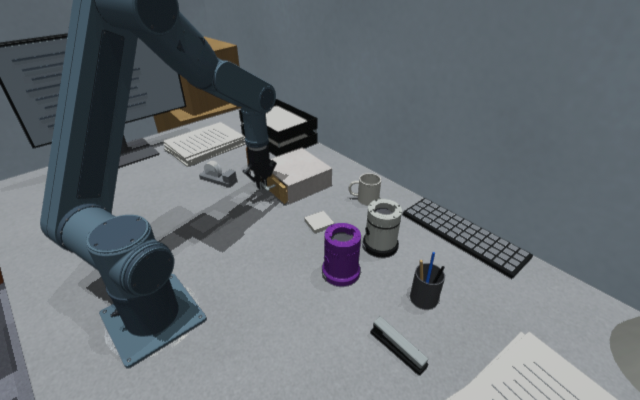

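The gripper has closed on the bar at about 10 mm. Pulling now.

```bash
python3 -m inch '[[-0.2,0.016,0,0,0,0,0],[-0.4,0.033,0,0,0,0,0],[-0.4,0.033,0,0,0,0,0],[-0.4,0.033,0,0,0,0,0],[-0.4,0.033,0,0,0,0,0],[-0.4,0.033,0,0,0,0,0],[-0.4,0.033,0,0,0,0,0],[-0.4,0.033,0,0,0,0,0],[-0.25,0.02,0,0,0,0,0],[0,0,0,0,0,0,0]]' 30; python3 -m inch '[[0,0,0,0,0,0,0],[0,0,0,0,0,0,27],[0,0,0,0,0,0,27],[0,0,0,0,0,0,27],[0,0,0.4,0,0,0,27],[0,0,0.8,0,0,0,27],[0,0,0.9,0,0,0,27],[0,0,0.9,0,0,0,27],[0,0,0.9,0,0,0,27],[0,0,0,0,0,0,40]]'
python3 - <<'E'
from h import *
import cv2
cv2.imwrite('pics/sc3.png',optics.grab_frame('scene'))
cv2.imwrite('pics/s3.png',optics.grab_frame('side'))
E
```

```text
clock: 2.67
position: [0.3852, 0.2628, 0.0429]
eef_rot: [[-0.082, -0.005, 0.997], [-0.997, -0.004, -0.082], [0.004, -1.0, -0.005]]
contact_force: [-1.6, -9.3, -4.6]
gripper_width: 0.115
clock: 3.5
position: [0.3934, 0.2667, 0.2071]
eef_rot: [[-0.083, 0.013, 0.996], [-0.996, 0.006, -0.084], [-0.007, -1.0, 0.013]]
contact_force: [2.6, 0.5, 0.0]
gripper_width: 0.444
```

View pics/sc3.png

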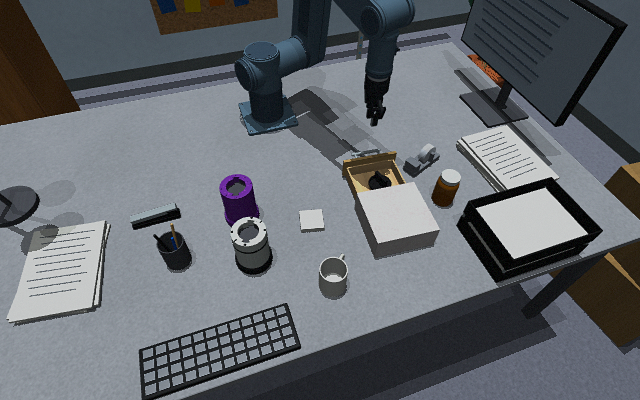

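The drawer is open and the dark lid is visible in it at scene (380,180). I'll move the wrist over it.

```bash
python3 -m inch '[[0.5,-0.15,0,0,0,0,40],[0.9,-0.2,0,0,0,0,40],[0.9,-0.2,0,0,0,0,40],[0.4,-0.15,0.2,0,0,0,40],[0,0,0,0,0,0,40],[0,0,0,0,0,0,40]]'
python3 - <<'E'
from h import *
import cv2,pickle
c=optics.calibration('wrist'); im=optics.grab_frame('wrist')
pickle.dump(c,open('w4.pkl','wb'))
cv2.imwrite('pics/w4.png',im)
E
```

```text
clock: 4.1
position: [0.497, 0.2362, 0.2056]
eef_rot: [[-0.085, -0.003, 0.996], [-0.996, -0.0, -0.085], [0.001, -1.0, -0.003]]
contact_force: [-0.7, 0.5, -0.3]
gripper_width: 0.464
```

View pics/w4.png

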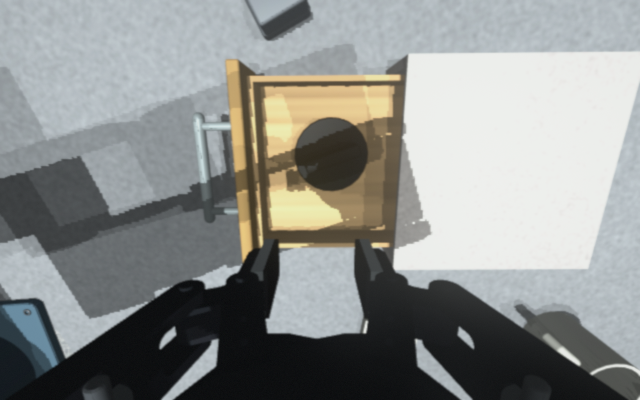

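The flange disc is at about (331,154). I need more contrast to see the bar.

Run:
```python
import cv2,numpy as np
im=cv2.imread('pics/w4.png')[105:205,280:385]
e=np.clip(im.astype(float)*4,0,255).astype(np.uint8)
cv2.imwrite('pics/w4e.png',cv2.resize(e,None,fx=5,fy=5,interpolation=cv2.INTER_NEAREST))
a=cv2.imread('pics/sc3.png')[145:215,340:420]
cv2.imwrite('pics/sc3e.png',cv2.resize(np.clip(a.astype(float)*2.5,0,255).astype(np.uint8),None,fx=6,fy=6,interpolation=cv2.INTER_CUBIC))
```

```text
(no output)
```

View pics/w4e.png

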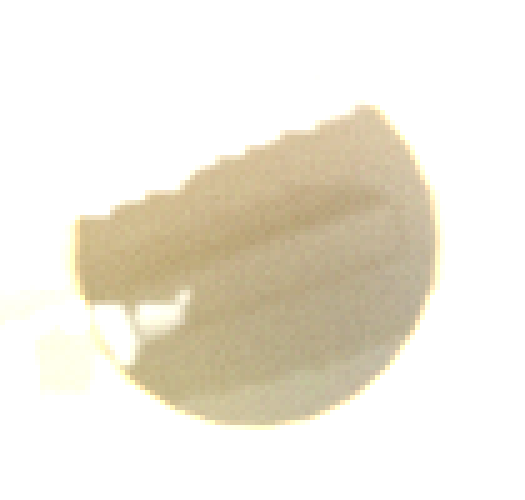

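View pics/sc3e.png

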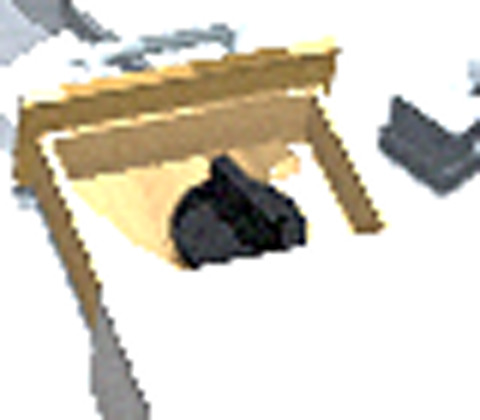

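Run:
```python
import cv2,numpy as np
im=cv2.imread('pics/w4.png')[105:205,280:385].astype(float).mean(2)
im=cv2.GaussianBlur(im,(0,0),0.8)
print(np.percentile(im,[1,5,20,40]))
e=np.clip((im-25)*7,0,255).astype(np.uint8)
e=cv2.resize(e,None,fx=7,fy=6,interpolation=cv2.INTER_CUBIC) if 0 else cv2.resize(e,None,fx=6,fy=6,interpolation=cv2.INTER_CUBIC)
cv2.imwrite('pics/w4f.png',e)
```

```text
[40.47274348 41.41627816 45.23822572 82.06578458]
```

View pics/w4f.png

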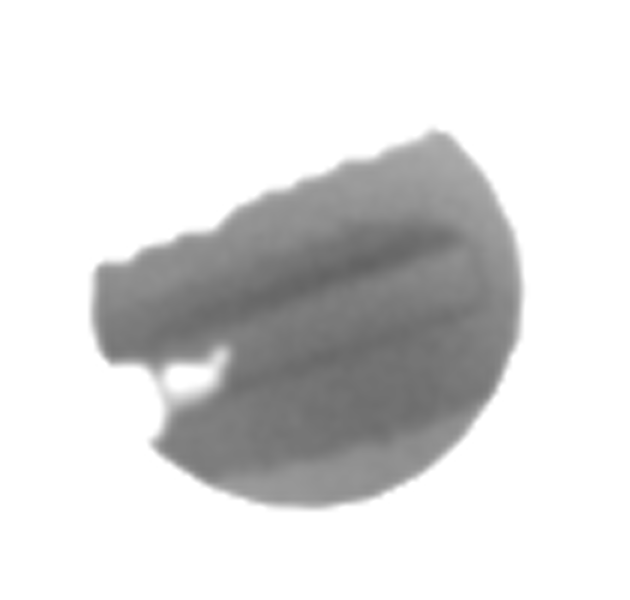

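Run:
```python
from h import *
import pickle,cv2; c=pickle.load(open('w4.pkl','rb'))
im=cv2.imread('pics/w4.png'); 
sat=cv2.cvtColor(im,cv2.COLOR_BGR2HSV)[...,1]
m=((im.max(2)<75)).astype(np.uint8); m[:105]=0;m[205:]=0;m[:,:285]=0;m[:,378:]=0
cs,_=cv2.findContours(m,cv2.RETR_EXTERNAL,cv2.CHAIN_APPROX_NONE)
k=max(cs,key=cv2.contourArea); P=np.array([ray('wrist',p[0],.035,c)[:2] for p in k])
A=np.c_[2*P,np.ones(len(P))]; 
w=np.ones(len(P),bool)
for _ in range(8):
    s=np.linalg.lstsq(A[w],(P[w]**2).sum(1),rcond=None)[0]; r=np.sqrt(s[2]+s[0]**2+s[1]**2)
    d=abs(np.linalg.norm(P-s[:2],axis=1)-r); w=d<max(.0015,np.percentile(d,70)*0.9) if _<2 else d<.0015
print('disc',s[:2],r,w.sum(),len(P))
q=lambda x,y:ray('wrist',(280+(x-2.5)/6,105+(y-2.5)/6),.069,c)[:2]
u=[q(*p) for p in [(200,330),(468,240)]]; l=[q(*p) for p in [(240,383),(485,310)]]
print(u,l)
for e in (u,l): d=e[1]-e[0]; print(np.degrees(np.arctan2(d[1],d[0])))
right=(u[1]+l[1])/2; print('right end',right, 'width',np.linalg.norm(u[1]-l[1]))
lf=(q(150,345)+q(180,400))/2; print('left',lf,'mid',(lf+right)/2,'len',np.linalg.norm(lf-right))
for p in [(197,118),(210,218)]: print('handle',ray('wrist',p,.062,c))
```

```text
disc [0.51554671 0.26738145] 0.03860962168713853 140 194
[array([0.49685955, 0.26815902]), array([0.54052543, 0.27869617])] [array([0.50256372, 0.25905273]), array([0.54271702, 0.26741815])]
13.566857335283485
11.768499089945397
right end [0.54162123 0.27305716] width 0.011488986940272283
left [0.49059986 0.26178222] mid [0.51611054 0.26741969] len 0.052252317123107885
handle [0.39002634 0.31618267 0.062     ]
handle [0.38368055 0.21569351 0.062     ]
```

The lid centre is at about (0.516,0.267) from both the disc fit (r 38.6 mm, expected 40) and the middle of the bar top. The bar is at about 12.7°, with width 11.5 mm and length 52 mm, which is consistent with the given sizes.

```bash
python3 -m inch '[[0.05,0.08,0,0,0,0.9,50],[0.05,0.08,0,0,0,0.9,50],[0.05,0.08,0,0,0,0.9,50],[0.05,0.08,0,0,0,0.9,50],[0.05,0.08,0,0,0,0.9,50],[0.05,0.08,0,0,0,0.9,50],[0.05,0.08,0,0,0,0.9,50],[0.05,0.08,0,0,0,0.9,50],[0.05,0.08,0,0,0,0.9,50],[0.02,0.06,0,0,0,0.9,50]]'; python3 -m inch '[[0,0,0,0,0,0.9,50],[0,0,0,0,0,0.9,50],[0,0,0,0,0,0.9,50],[0,0,0,0,0,0.9,50],[0,0,0,0,0,0.9,50],[0,0,0,0,0,0.9,50],[0,0,0,0,0,0.9,50],[0,0,0,0,0,0.9,50],[0,0,0,0,0,0.9,50],[0,0,0,0,0,0.83,50]]'; python3 -m inch '[[0,0,0,0,0,0,40],[0,0,0,0,0,0,40]]'
python3 - <<'E'
from h import *
import cv2,pickle
s=bot.state(); R=s['eef_rot']; print(s['position'],np.degrees(np.arctan2(R[1,2],R[0,2])),s['joint_positions'])
c=optics.calibration('wrist'); im=optics.grab_frame('wrist')
pickle.dump(c,open('w5.pkl','wb'))
cv2.imwrite('pics/w5.png',im)
e=cv2.GaussianBlur(im.mean(2),(0,0),.8)
e=np.clip((e-25)*6,0,255).astype(np.uint8)
print(proj('wrist',(.5157,.2674,.069),c))
cv2.imwrite('pics/w5e.png',cv2.resize(e[110:270,220:420],None,fx=4,fy=3.75) if 0 else cv2.resize(e[100:250,220:420],None,fx=4,fy=4))
E
```

```text
clock: 4.98
position: [0.514, 0.2687, 0.2064]
eef_rot: [[0.761, -0.002, 0.649], [-0.649, -0.0, 0.761], [-0.002, -1.0, -0.002]]
contact_force: [-0.1, -0.4, -0.6]
gripper_width: 0.587
clock: 5.82
position: [0.5138, 0.2685, 0.2065]
eef_rot: [[0.974, -0.002, -0.227], [0.227, -0.0, 0.974], [-0.002, -1.0, 0.0]]
contact_force: [-0.4, -0.2, 0.4]
gripper_width: 0.583
clock: 5.98
position: [0.5144, 0.2684, 0.2068]
eef_rot: [[0.976, -0.002, -0.22], [0.22, -0.0, 0.976], [-0.002, -1.0, 0.0]]
contact_force: [-0.6, 0.1, 0.6]
gripper_width: 0.466
[0.51442569 0.26837135 0.20675203] 102.69363148639275 [ 2.88535757e-01  3.30360297e-01  1.49686321e+00  2.86139724e-04
  1.31587004e+00 -1.50387873e+00]
[316.47486838 193.15694734]
```

View pics/w5.png

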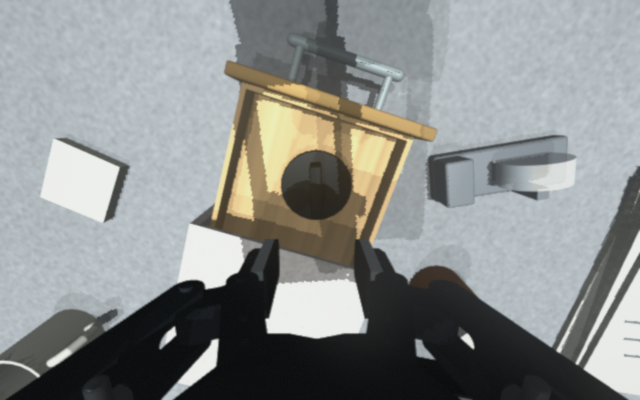

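View pics/w5e.png

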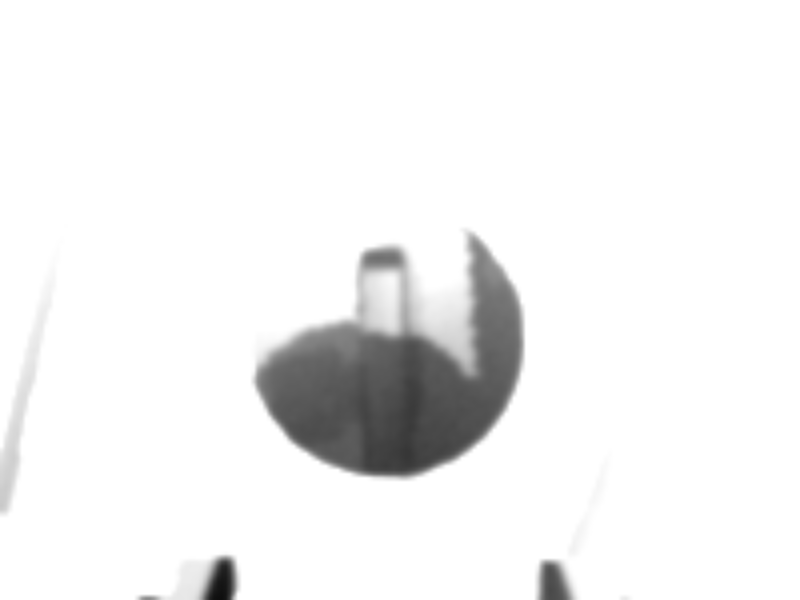

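The bar now runs vertically at x≈316 px, in line with the jaws, and matches the prediction within 1 px. Descending.

```bash
python3 -m inch '[[0.03,-0.025,-0.8,0,0,0,40],[0,0,-0.8,0,0,0,40],[0,0,-0.8,0,0,0,40],[0,0,-0.8,0,0,0,40],[0,0,-0.6,0,0,0,40],[0,0,-0.42,0,0,0,40],[0,0,0,0,0,0,40],[0,0,0,0,0,0,40]]' 70; python3 -m inch '[[0,0,0,0,0,0,0],[0,0,0,0,0,0,0],[0,0,0,0,0,0,0],[0,0,0,0,0,0,0],[0,0,0,0,0,0,0],[0,0,0,0,0,0,0]]' 70
```

```text
clock: 6.7
position: [0.5162, 0.2668, 0.0376]
eef_rot: [[0.976, -0.002, -0.22], [0.22, -0.001, 0.976], [-0.002, -1.0, -0.0]]
contact_force: [0.1, 0.3, 0.8]
gripper_width: 0.468
clock: 7.2
position: [0.5179, 0.2672, 0.0395]
eef_rot: [[0.975, 0.002, -0.221], [0.221, 0.001, 0.975], [0.002, -1.0, 0.0]]
contact_force: [-0.8, -0.2, 7.4]
gripper_width: 0.131
```

```bash
python3 -m inch '[[0,0,0.3,0,0,0,0],[0,0,0.6,0,0,0,0],[0,0,0.7,0,0,0,0],[0,0,0.7,0,0,0,0],[0,0,0.7,0,0,0,0],[0,0,0.7,0,0,0,0],[0,0,0.7,0,0,0,0],[0,0,0.4,0,0,0,0],[0,0,0,0,0,0,0]]' 70
python3 - <<'E'
from h import *
import cv2,pickle
c=optics.calibration('wrist'); im=optics.grab_frame('wrist')
cv2.imwrite('pics/w6.png',im)
cv2.imwrite('pics/s6.png',optics.grab_frame('side'))
E
```

```text
clock: 7.95
position: [0.5191, 0.2674, 0.2348]
eef_rot: [[0.975, 0.007, -0.221], [0.221, 0.002, 0.975], [0.008, -1.0, 0.0]]
contact_force: [0.7, 0.4, -0.0]
gripper_width: 0.131
```

View pics/w6.png

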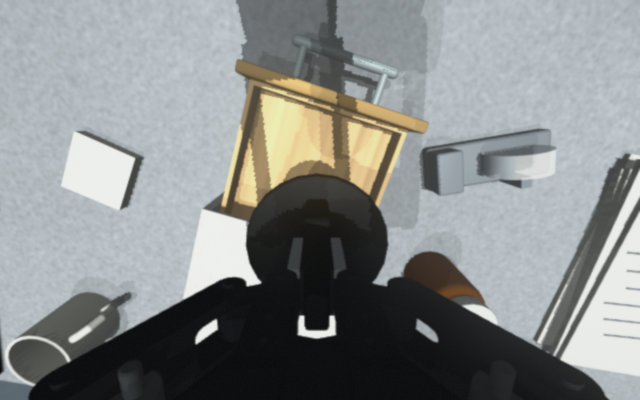

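View pics/s6.png

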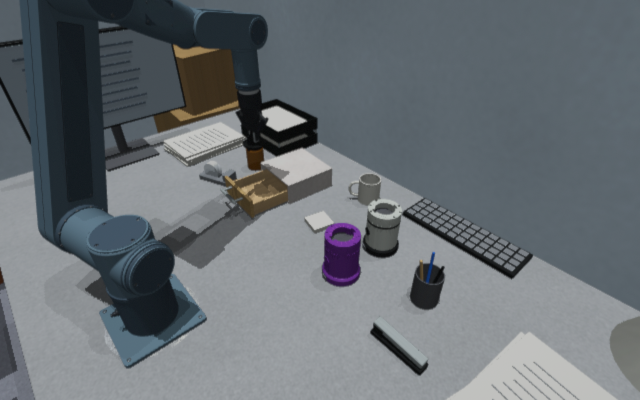

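The lid is held in the gripper. Now I'll measure where its axis sits relative to the TCP from the visible flange arc.

```bash
cat >> h.py <<'E'
def circ(P,it=10,tol=.001):
    w=np.ones(len(P),bool)
    for i in range(it):
        A=np.c_[2*P[w],np.ones(w.sum())]; s=np.linalg.lstsq(A,(P[w]**2).sum(1),rcond=None)[0]
        r=np.sqrt(s[2]+s[0]**2+s[1]**2); d=abs(np.linalg.norm(P-s[:2],axis=1)-r); w=d<max(tol,np.percentile(d,60) if i<4 else 0)
    return s[:2],r,w.sum()
E
python3 - <<'E'
from h import *
import cv2
s=bot.state(); p=s['position']; R=s['eef_rot']; c=optics.calibration('wrist')
im=cv2.imread('pics/w6.png'); g=cv2.GaussianBlur(im,(0,0),.7)
hsv=cv2.cvtColor(g,cv2.COLOR_BGR2HSV)
# boundary of flange by radial scan from (317,243): outermost dark pixel for angles of upper arc
pts=[]
for a in np.radians(np.r_[-215:36:3]):
    best=None
    rs=np.arange(50,90,.5)
    xs=317+rs*np.cos(a); ys=243+rs*np.sin(a)
    v=cv2.remap(g.max(2),xs.astype(np.float32)[None],ys.astype(np.float32)[None],cv2.INTER_LINEAR)[0].astype(float)
    dv=np.diff(v); k=np.argmax(dv[20:50] if 0 else dv)
    if dv[k]>4: pts.append((xs[k]+.25*np.cos(a),ys[k]+.25*np.sin(a)))
for dz in (-.0045,-.0085,-.0125):
    P=np.array([ray('wrist',q,p[2]+dz,c)[:2] for q in pts]); ctr,r,n=circ(P,tol=.0008)
    d=R.T@np.r_[ctr-p[:2],0]
    print(dz,ctr-p[:2],r,n,len(P),'tool x,z off',d[0],d[2])
E
```

```text
-0.0045 [-0.00222252 -0.00191338] 0.03935351580139573 76 84 tool x,z off -0.00259058075624411 -0.0013745854470549677
-0.0085 [-0.00048063 -0.00151833] 0.040419230806509374 76 84 tool x,z off -0.0008044544193509384 -0.0013744755328677638
-0.0125 [ 0.00126127 -0.00112329] 0.04148494581161631 76 84 tool x,z off 0.0009816719175402009 -0.001374365618679985
```

```bash
python3 -m inch '[[0.35,-0.85,0,0,0,-0.42,0],[0.35,-0.85,0,0,0,-0.42,0],[0.35,-0.85,0,0,0,-0.42,0],[0.35,-0.85,0,0,0,-0.42,0],[0.35,-0.85,0,0,0,-0.42,0],[0.35,-0.85,0,0,0,-0.42,0],[0.35,-0.85,0,0,0,-0.42,0],[0.35,-0.85,0,0,0,-0.42,0]]' 70;  python3 -m inch '[[0.35,-0.85,0,0,0,-0.42,0],[0.35,-0.85,0,0,0,-0.42,0],[0.35,-0.85,0,0,0,-0.42,0],[0.35,-0.85,0,0,0,-0.42,0],[0.35,-0.85,0,0,0,-0.42,0],[0.35,-0.85,0,0,0,-0.42,0],[0.35,-0.85,0,0,0,-0.42,0],[0,0,0,0,0,0,0],[0,0,0,0,0,0,0],[0,0,0,0,0,0,0]]' 70
python3 - <<'E'
from h import *
import cv2,pickle
s=bot.state(); R=s['eef_rot']; print(s['position'],np.degrees(np.arctan2(R[1,2],R[0,2])),s['joint_positions'].round(2))
c=optics.calibration('wrist'); im=optics.grab_frame('wrist')
pickle.dump((c,s['position'],R),open('w7.pkl','wb'))
cv2.imwrite('pics/w7.png',im)
print(proj('wrist',(.648,-.213,.15),c))
E
```

```text
clock: 8.72
position: [0.6284, -0.0067, 0.2276]
eef_rot: [[0.991, -0.005, 0.131], [-0.131, 0.001, 0.991], [-0.005, -1.0, 0.0]]
contact_force: [1.0, 0.8, -1.2]
gripper_width: 0.128
clock: 9.55
position: [0.7263, -0.2427, 0.2273]
eef_rot: [[0.906, -0.004, 0.423], [-0.423, 0.003, 0.906], [-0.005, -1.0, 0.001]]
contact_force: [-0.1, 0.2, -1.0]
gripper_width: 0.131
[ 0.72628366 -0.24266176  0.2273097 ] 64.96931044391309 [-0.47  0.67  0.89  0.    1.58 -1.6 ]
[308.65911435  98.8577673 ]
```

View pics/w7.png

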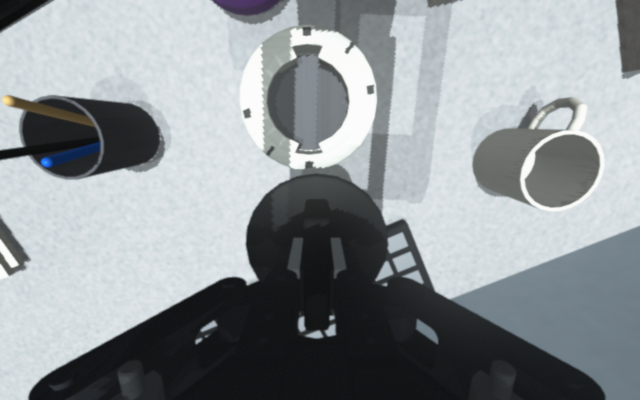

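The grinder top is clear: slot marks at about (307,32) and (309,165), halfway lines near (351,46) and (266,152), and lock blocks at (370,90) and (247,113). I'll measure the rim, mouth and marks against the flange in the same picture.

```bash
cat > m7.py <<'E'
from h import *
import cv2,pickle,sys
c,p,R=pickle.load(open('w7.pkl','rb'))
im=cv2.imread('pics/w7.png'); g=cv2.GaussianBlur(im,(0,0),.6).max(2)
def scan(cx,cy,r0,r1,angs,sign,thr=6):
    out=[]
    for a in np.radians(angs):
        rs=np.arange(r0,r1,.25); xs=cx+rs*np.cos(a); ys=cy+rs*np.sin(a)
        v=cv2.remap(g,xs.astype(np.float32)[None],ys.astype(np.float32)[None],cv2.INTER_LINEAR)[0].astype(float)
        dv=sign*(v[4:]-v[:-4]); k=np.argmax(dv)
        if dv[k]>thr: out.append((xs[k+2],ys[k+2]))
    return out
mouth=scan(308.5,98.5,30,48,[a for a in range(0,360,4) if min(abs(a-90),abs(a-270))>28],+1,25)
P=np.array([ray('wrist',q,.15,c)[:2] for q in mouth]); mc,mr,n=circ(P); print('mouth',mc,mr,n,len(P))
rim=scan(308.5,98,60,80,range(0,360,4),-1,12)
P=np.array([ray('wrist',q,.15,c)[:2] for q in rim]); rc,rr,n=circ(P); print('rim',rc,rr,n,len(P))
fl=scan(317,243,50,85,np.r_[-205:26:3],+1,10)
for dz in (-.0045,-.0085):
    P=np.array([ray('wrist',q,p[2]+dz,c)[:2] for q in fl]); fc,fr,n=circ(P,tol=.0008); d=R.T@np.r_[fc-p[:2],0]
    print('flange',dz,fc,fr,n,len(P),'tool off',d[0],d[2])
# marks
ctr=rc
th=np.radians(np.arange(0,360,.25))
best=[]
ring=[]
for rad in (.0435,.045,.0465):
    X=np.array([proj('wrist',(ctr[0]+rad*np.cos(t),ctr[1]+rad*np.sin(t),.15),c) for t in th],np.float32)
    ring.append(cv2.remap(g,X[None,:,0],X[None,:,1],cv2.INTER_LINEAR)[0])
v=np.min(ring,axis=0); dark=v<90
lab=np.flatnonzero(np.diff(np.r_[0,dark.astype(int),0]))
for a,b in lab.reshape(-1,2): print('mark deg',(a+b)/8,'width',(b-a)/4)
E
python3 m7.py
```

```text
mouth [ 0.64928174 -0.21451588] 0.029632689961980534 62 62
rim [ 0.65018399 -0.21276438] 0.048020800440863286 40 63
flange -0.0045 [ 0.72420872 -0.2425229 ] 0.039301976770243365 55 75 tool off -0.0019387982307663494 -0.0007520872883409292
flange -0.0085 [ 0.7258055  -0.24326066] 0.04036373953709084 55 75 tool off -0.0001798518731233727 -0.000744955474414521
mark deg 157.625 width 4.25
mark deg 293.75 width 1.5
mark deg 333.0 width 3.5
```

```bash
cat >> m7.py <<'E'
print('--- marks by dark blobs on rim')
H,W=g.shape; yy,xx=np.mgrid[20:180,230:390]
XY=np.array([ray('wrist',(x,y),.15,c)[:2] for x,y in zip(xx.ravel(),yy.ravel())])-mc
rad=np.linalg.norm(XY,axis=1).reshape(xx.shape)
loc=cv2.blackhat(g,cv2.getStructuringElement(cv2.MORPH_ELLIPSE,(15,15)))[20:180,230:390]
m=((loc>45)&(rad>.0405)&(rad<.0495)).astype(np.uint8)
n,l,st,ce=cv2.connectedComponentsWithStats(m)
for i in range(1,n):
    if st[i,4]>=6:
        q=XY[(l==i).ravel()]; w=loc[l==i].astype(float); a=(q*w[:,None]).sum(0)/w.sum()
        print(st[i,4],(ce[i]+[230,20]).round(1),np.degrees(np.arctan2(a[1],a[0])).round(1),np.linalg.norm(a).round(4))
E
python3 m7.py | sed -n '/---/,$p'
```

```text
--- marks by dark blobs on rimTraceback (most recent call last):
  File "m7.py", line 36, in <module>
    loc=cv2.blackhat(g,cv2.getStructuringElement(cv2.MORPH_ELLIPSE,(15,15)))[20:180,230:390]
        ^^^^^^^^^^^^
AttributeError: module 'cv2' has no attribute 'blackhat'
```

```bash
sed -i 's/cv2.blackhat(g,/cv2.morphologyEx(g,cv2.MORPH_BLACKHAT,/' m7.py
python3 m7.py | sed -n '/---/,$p'
```

```text
--- marks by dark blobs on rim
64 [306.6  31.3] 155.4 0.045
50 [348.7  48. ] 115.5 0.0452
63 [370.   89.2] 75.5 0.0455
67 [246.7 112.9] -105.0 0.0452
38 [269.8 150.3] -64.6 0.0453
25 [286.2 163.3] -45.5 0.0477
52 [308.7 163.7] -24.5 0.045
```

```bash
python3 -m inch '[[-0.3,0.1,0,0,0,0.08,0],[-0.5,0.2,0,0,0,0,0],[-0.6,0.2,0,0,0,0,0],[-0.49,0.2,0,0,0,0,0],[0,0,0,0,0,0,0],[0,0,0,0,0,0,0],[0,0,-0.5,0,0,0,0],[0,0,-0.4,0,0,0,0],[0,0,0,0,0,0,0],[0,0,0,0,0,0,0]]' 70
python3 - <<'E'
from h import *
import cv2,pickle
s=bot.state(); R=s['eef_rot']; print(s['position'],np.degrees(np.arctan2(R[1,2],R[0,2])))
a=optics.grab_frame('scene'); b=optics.grab_frame('side'); w=optics.grab_frame('wrist')
f=lambda im,x,y,w,h,s: cv2.resize(im[y:y+h,x:x+w],None,fx=s,fy=s,interpolation=cv2.INTER_CUBIC)
cv2.imwrite('pics/c8.png',np.hstack([f(a,205,180,80,90,5),f(b,345,170,80,90,5)]))
cv2.imwrite('pics/w8.png',w)
E
```

```text
clock: 10.43
position: [0.6517, -0.2143, 0.1936]
eef_rot: [[0.91, -0.002, 0.414], [-0.414, 0.001, 0.91], [-0.002, -1.0, 0.0]]
contact_force: [-0.2, -0.0, -1.6]
gripper_width: 0.131
[ 0.65167772 -0.21430471  0.19357594] 65.51876174662712
```

View pics/c8.png

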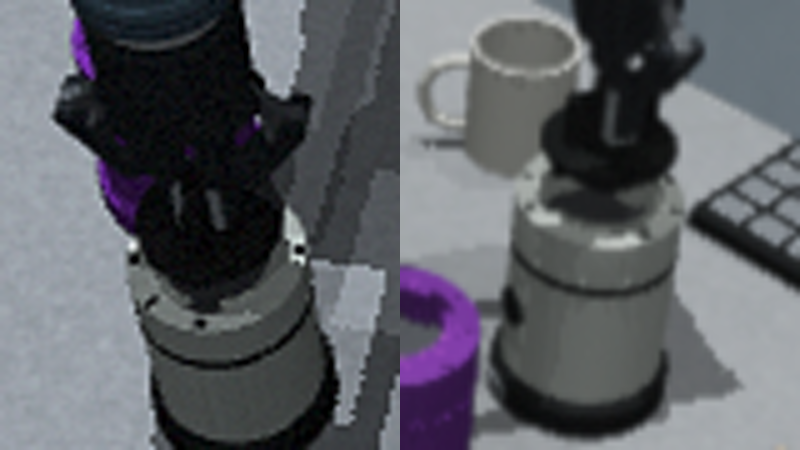

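View pics/w8.png

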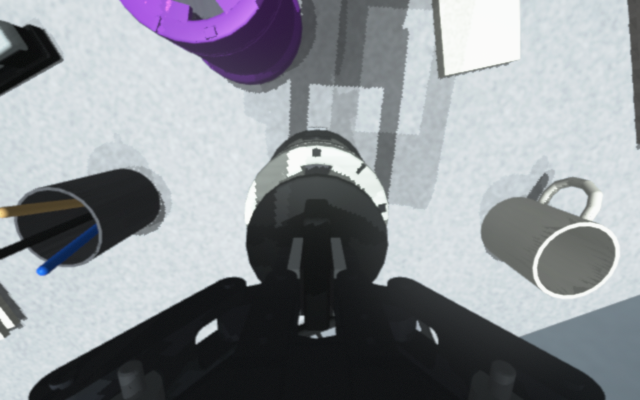

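Scene, side and wrist views show the lid level and centred above the metal grinder. The slot mark at x≈317 lines up with the bar, and the tool is clear of the purple one. I'll lower it gently.

```bash
python3 -m inch '[[-0.015,0,-0.1,0,0,0,0],[0,0,-0.1,0,0,0,0],[0,0,-0.1,0,0,0,0],[0,0,-0.1,0,0,0,0],[0,0,-0.1,0,0,0,0],[0,0,0,0,0,0,0]]' 70; python3 -m inch '[[0,0,-0.05,0,0,0,0],[0,0,-0.05,0,0,0,0],[0,0,0,0,0,0,0]]' 70
```

```text
clock: 11.08
position: [0.6504, -0.2148, 0.1731]
eef_rot: [[0.91, -0.002, 0.415], [-0.415, 0.001, 0.91], [-0.002, -1.0, 0.0]]
contact_force: [-0.9, -0.6, -1.3]
gripper_width: 0.132
clock: 11.33
position: [0.6509, -0.215, 0.1701]
eef_rot: [[0.91, -0.0, 0.415], [-0.415, 0.0, 0.91], [-0.001, -1.0, 0.0]]
contact_force: [-0.9, -0.1, -0.8]
gripper_width: 0.13
```

```bash
python3 -m inch '[[0,0,-0.05,0,0,0,0],[0,0,-0.05,0,0,0,0],[0,0,-0.05,0,0,0,0],[0,0,0,0,0,0,0]]' 70; python3 -m inch '[[0,0,-0.05,0,0,0,0],[0,0,-0.03,0,0,0,0],[0,0,0,0,0,0,0]]' 70
```

```text
clock: 11.67
position: [0.6508, -0.215, 0.1639]
eef_rot: [[0.91, -0.001, 0.415], [-0.415, 0.0, 0.91], [-0.001, -1.0, 0.0]]
contact_force: [-0.4, 0.6, -0.9]
gripper_width: 0.128
clock: 11.92
position: [0.6513, -0.2152, 0.1626]
eef_rot: [[0.91, 0.001, 0.415], [-0.415, -0.001, 0.91], [0.001, -1.0, -0.0]]
contact_force: [-0.7, 0.5, 3.6]
gripper_width: 0.128
```

```bash
python3 -m inch '[[0,0,-0.04,0,0,0,0],[0,0,0,0,0,0,0],[0,0,0,0,0,0,0]]' 70
python3 - <<'E'
from h import *
import cv2
print(bot.state()['ft_torque'])
a=optics.grab_frame('scene'); b=optics.grab_frame('side'); w=optics.grab_frame('wrist')
f=lambda im,x,y,w,h,s: cv2.resize(im[y:y+h,x:x+w],None,fx=s,fy=s,interpolation=cv2.INTER_CUBIC)
cv2.imwrite('pics/c9.png',np.hstack([f(a,205,180,80,90,5),f(b,345,170,80,90,5)]))
cv2.imwrite('pics/w9.png',w)
E
```

```text
clock: 12.17
position: [0.6513, -0.2152, 0.1625]
eef_rot: [[0.91, 0.002, 0.415], [-0.415, -0.001, 0.91], [0.002, -1.0, -0.0]]
contact_force: [-2.8, 2.4, 11.5]
gripper_width: 0.13
[ 0.43202415  0.83400351 -0.0393955 ]
```

View pics/c9.png

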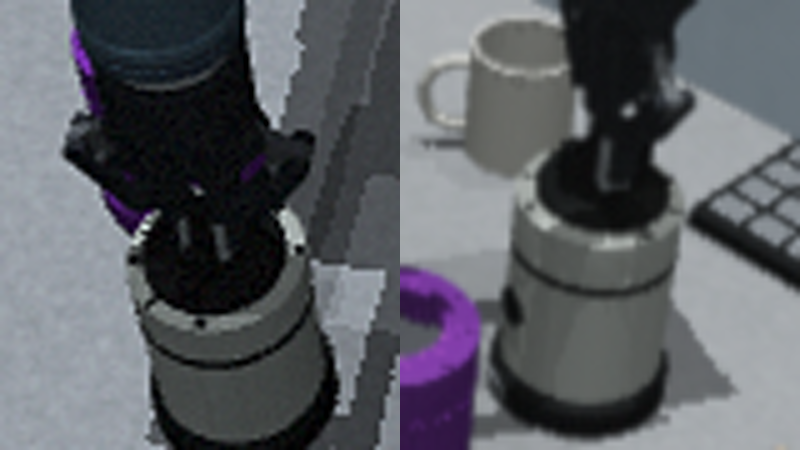

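View pics/w9.png

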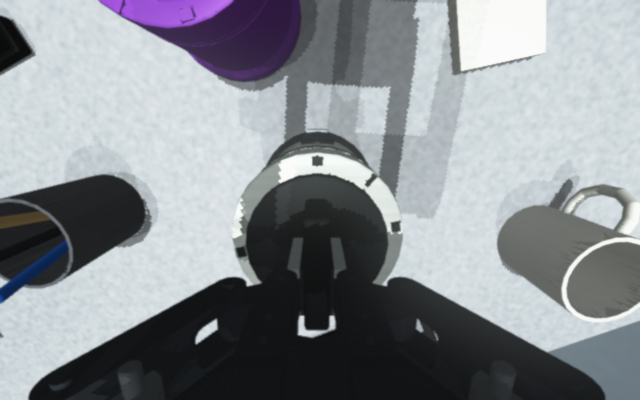

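The lid is seated, with the flange flat on the rim. Now the clockwise twist, in two parts with a check between.

```bash
python3 -m inch '[[0,0,0.03,0,0,-0.5,0],[-0.002,-0.002,0,0,0,-0.5,0],[-0.002,-0.002,0,0,0,-0.5,0],[-0.002,-0.002,0,0,0,-0.5,0],[-0.002,-0.002,0,0,0,-0.5,0],[0,0,0,0,0,-0.5,0],[0,0,0,0,0,-0.5,0],[0,0,0,0,0,-0.5,0],[0,0,0,0,0,0,0],[0,0,0,0,0,0,0]]' 70
python3 - <<'E'
from h import *
s=bot.state(); R=s['eef_rot']; print(np.degrees(np.arctan2(R[1,2],R[0,2])),s['ft_torque'],s['gripper_width'])
E
```

```text
clock: 13.15
position: [0.651, -0.2162, 0.1626]
eef_rot: [[0.662, 0.002, 0.75], [-0.75, -0.002, 0.662], [0.002, -1.0, 0.0]]
contact_force: [-1.9, -1.4, 5.6]
gripper_width: 0.128
41.44363160886284 [-0.00522577  0.44763512  0.03257869] 0.12810824073382907
```

```bash
python3 -m inch '[[-0.002,-0.002,0,0,0,-0.5,0],[-0.002,-0.002,0,0,0,-0.5,0],[-0.002,-0.002,0,0,0,-0.5,0],[0,0,0,0,0,-0.5,0],[0,0,0,0,0,-0.4,0],[0,0,0,0,0,-0.2,0],[0,0,0,0,0,0,0],[0,0,0,0,0,0,0],[0,0,0,0,0,0,0]]' 70
python3 - <<'E'
from h import *
import cv2,pickle
s=bot.state(); R=s['eef_rot']; print(np.degrees(np.arctan2(R[1,2],R[0,2])),s['ft_torque'],s['gripper_width'])
c=optics.calibration('wrist')
a=optics.grab_frame('scene'); b=optics.grab_frame('side'); w=optics.grab_frame('wrist')
pickle.dump((c,s['position'],R),open('w10.pkl','wb'))
f=lambda im,x,y,w,h,s: cv2.resize(im[y:y+h,x:x+w],None,fx=s,fy=s,interpolation=cv2.INTER_CUBIC)
cv2.imwrite('pics/c10.png',np.hstack([f(a,205,180,80,90,5),f(b,345,170,80,90,5)]))
cv2.imwrite('pics/w10r.png',w)
cv2.imwrite('pics/w10.png',f(w,220,130,200,140,4))
E
```

```text
clock: 13.9
position: [0.6502, -0.2166, 0.1626]
eef_rot: [[0.436, 0.001, 0.9], [-0.9, -0.002, 0.436], [0.002, -1.0, -0.0]]
contact_force: [-3.7, -1.1, 6.6]
gripper_width: 0.132
25.85889141757597 [-0.02385969  0.7229228   0.1596658 ] 0.13183592325975166
```

View pics/c10.png

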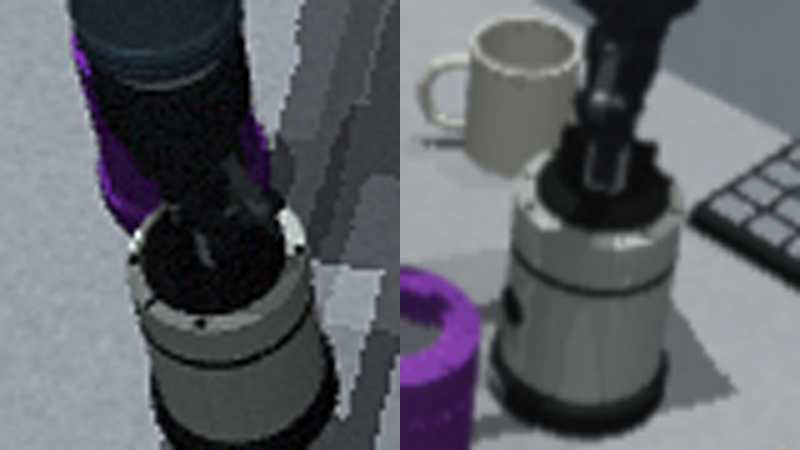

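View pics/w10.png

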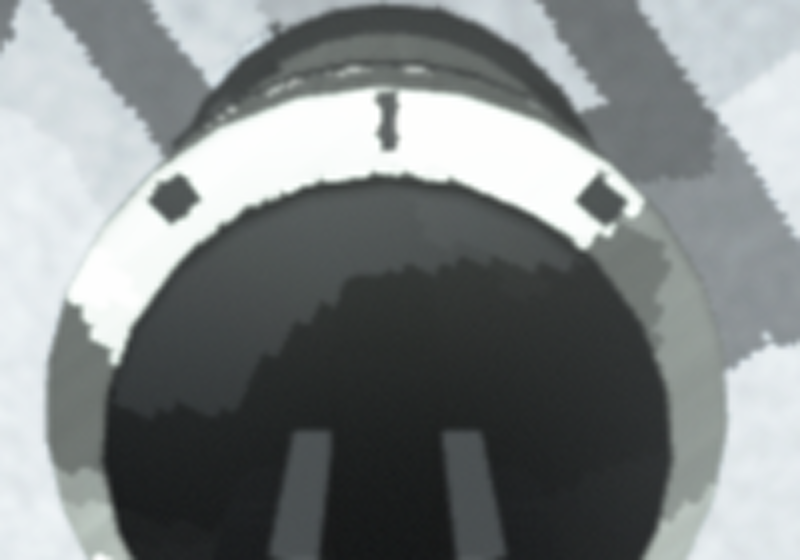

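The thin halfway mark is at x≈388 of the crop, directly in line with the midpoint between the fingers. The two broad marks are symmetric at 174 and 602. I'll check that the bar itself did not slip in the pads.

Run:
```python
import cv2,numpy as np
o=[]
for n in ('w9','w10r'):
    im=cv2.GaussianBlur(cv2.imread(f'pics/{n}.png').mean(2),(0,0),.6)[185:340,265:370]
    o.append(cv2.resize(np.clip((im-12)*7,0,255).astype(np.uint8),None,fx=3.7,fy=3.7,interpolation=cv2.INTER_CUBIC))
cv2.imwrite('pics/bar.png',np.hstack(o))
```

```text
(no output)
```

View pics/bar.png

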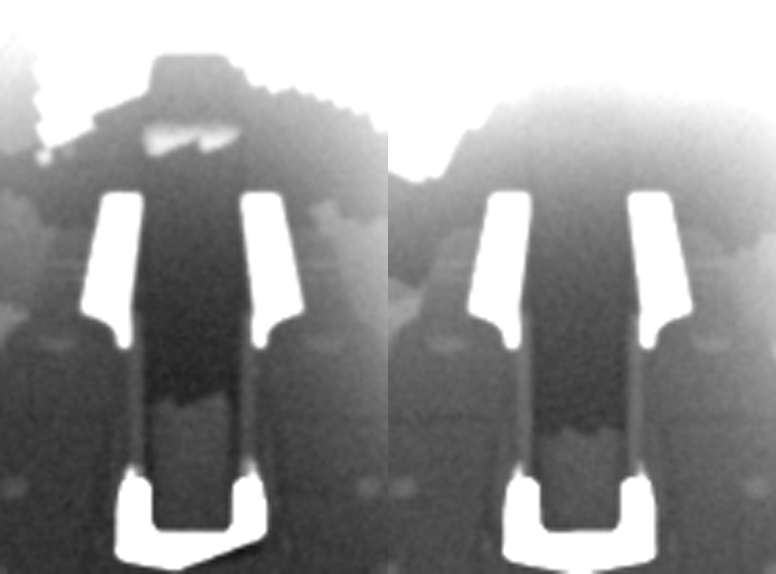

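The bar sits square in the jaws before and after the twist, so there was no slip. I'll trim the last 0.4°, let it settle and check the whole scene.

```bash
python3 -m inch '[[0,0,0,0,0,-0.06,0],[0,0,0,0,0,0,0],[0,0,0,0,0,0,0],[0,0,0,0,0,0,0],[0,0,0,0,0,0,0],[0,0,0,0,0,0,0]]' 70
python3 - <<'E'
from h import *
import cv2
s=bot.state(); R=s['eef_rot']; print(np.degrees(np.arctan2(R[1,2],R[0,2])),s['position'],s['contact_force'],s['ft_torque'],abs(s['joint_velocities']).max())
a=optics.grab_frame('scene'); cv2.imwrite('pics/end.png',a)
E
```

```text
clock: 14.55
position: [0.6502, -0.2166, 0.1626]
eef_rot: [[0.431, 0.0, 0.903], [-0.903, -0.002, 0.431], [0.002, -1.0, -0.0]]
contact_force: [-3.2, -1.9, 6.6]
gripper_width: 0.129
25.509344453361347 [ 0.65017268 -0.21660203  0.16255994] [-3.19323476 -1.93935221  6.56821589] [-0.03917936  0.7407169   0.19912904] 0.0026573048172770656
```

View pics/end.png

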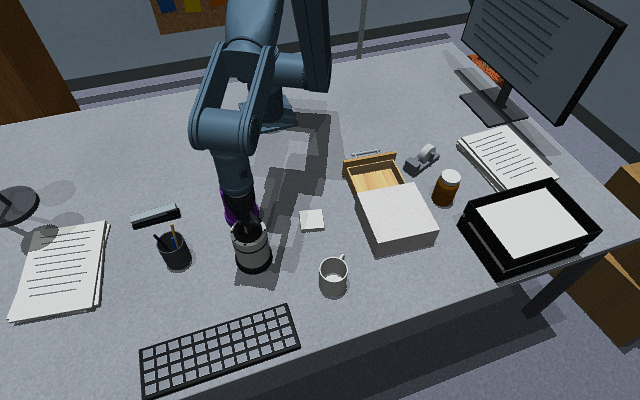

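The turn is 39.9° and steady. Everything else in the scene is where it started. Handing in.

```bash
python3 -c "
from rig import bot
print(bot.finish_job())"
```

```text
the job is handed in; nothing more can be done
None
```

The lid is seated in the metal grinder, twisted clockwise to the halfway mark, and still gripped there at 70 N. I pulled the drawer out to about 0.14 m, took the lid by its bar and lowered it in line with the slots. The job was handed in at about 14.6 s of the 59 s allowed.

**Last checks:**
- **Turn:** the tool had turned 39.9° from the slots, and the thin mark lines up with the bar. The bar stayed square in the jaws, with no slip visible.
- **Steadiness:** the arm was still. The lid pressed on the rim with about 7 N, and the last wrist torque reading about the vertical was 0.20 Nm. The spring gives 0.13 Nm at halfway, so I put the rest down to rim friction; I did not check that.
- **Other things on the desk:** the final scene view shows the bystanders where they started, and the purple look-alike was not touched.

**Disagreement between checks:** the flange measurement of the lid's position in the grip varied by about 2 mm, depending on the height assumed for it. The lid still went in with almost no force.

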